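# Clamp a glued star panel in its assembly board with two cam levers

## Task

The hexagonal star panel is freshly glued and lies loose in its assembly board: clamp it up. With a fingertip, push each of the two wooden cam levers round towards the robot's side of the board, without forcing it, until both cams grip and the panel sits tight against both far fences, and leave the levers gripping on their own. Work only on the levers: do not touch or lift the panel, and leave the tools and pieces lying about as they are.

Things in the scene. Friction and masses are not known exactly. Their poses are not given: they have to be found in the camera images.
- jig: assembly board screwed to the bench: plywood, 400 x 430 x 18 mm thick. Origin at the centre of its underside, on the bench top; x points to its far edge (away from the robot, where the fences are), y to its left, z up
- frame: hexagonal star panel in its wooden frame, loose on the board: 220 mm over the flats, 22 mm thick, so its top is 40 mm above the bench. Origin at the centre of its underside; corners at +x and -x, flat sides 30 deg to either side of x. It starts 3 to 8 mm off the fences
- frame_left_side (a point): middle of the panel's far left flat side, half-way up; it belongs on the left fence
- frame_right_side (a point): middle of the panel's far right flat side, half-way up; it belongs on the right fence
- fence_left: far left fence: fixed wooden strip, 26 x 100 x 24 mm high, on the board. Origin at the middle of its panel-side face, on the board; x points out of the panel, square to the face, so a panel side that is home has x = 0 here
- fence_right: far right fence, mirror image of the left one, origin and axes alike
- lever_left (a joint): turn of the left cam lever, rad: 0 open (start 0 to 0.35), grows as the lever's end is pushed anticlockwise (from above), round to the board's near edge (robot's side). Light drag (2 N at the end); its cam meets the loose panel at about 0.65 to 1.2 and moves it. With the panel home it bites at about 1.57 and is then tight at once (5 to 12 N at the end), hardly passing 1.6. Stays where left
- lever_right (a joint): turn of the right cam lever, rad: 0 open (start 0 to 0.35), grows as the lever's end is pushed clockwise (from above), round to the board's near edge (robot's side). Light drag (2 N at the end); its cam meets the loose panel at about 0.65 to 1.2 and moves it. With the panel home it bites at about 1.57 and is then tight at once (5 to 12 N at the end), hardly passing 1.6. Stays where left
- lever_left_pivot (a point): axis of the left cam clamp (vertical bolt; washer and head reach 70 mm above the bench), at the mid-height of its lever arm, 53 mm above the bench
- lever_left_end (a point): end of the left lever, 105 mm from its pivot, at the arm's mid-height (53 mm above the bench): a round wooden button 25 mm across. The arm from pivot to end is a straight wooden bar 18 mm wide and 15 mm high, 46 to 61 mm above the bench, above the panel's top; under it is free space except for the cam disc at the pivot
- lever_right_pivot (a point): axis of the right cam clamp, as the left
- lever_right_end (a point): end of the right lever, as the left
- cam_left: left cam clamp, one turning wooden piece: lever arm on top, cam disc below (52 mm across, 22 mm high, its axis 10 mm off the pivot). Origin on the pivot axis at the board's top; z up. Its disc bears on the panel's near left flat side and pushes the panel to the right fence
- cam_right: right cam clamp, mirror image. Cams and fences are waxed. Closing one cam shifts the panel and may slacken or free the other, which then takes a second push. Its disc bears on the near right flat side and pushes the panel to the left fence
- glue: standing glue bottle, 48 mm across, 100 mm high, on the board's left edge; origin under its centre. Leave alone
- tapping_block: wooden block 70 x 34 x 32 mm on the board's right edge; origin under its centre. Leave alone
- stray_inlay: small flat inlay piece 45 x 28 x 9 mm, lying at the board's near edge between the two levers; origin under its centre. Leave alone
- hammer: hammer, 260 mm long, lying on the bench right of the board, along its own x; origin under its middle. Leave alone
- chisel: chisel, 260 mm long, lying on the bench left of the board, along its own x; origin under its middle. Leave alone
- tin: open metal tin 72 mm across, 85 mm high, standing on the bench right of the board's near end; origin under its centre. Leave alone
- try_square: try square, wooden stock 110 mm and steel blade 150 mm, lying on the bench left of the board's near end; origin under the stock's middle. Leave alone

How it is judged:
By the outcome, as a careful person would: the job done as asked, in the order asked, and still so for the second after the job is handed in, with the robot touching nothing.
It also fails if it takes over 64 s, if anything falls off the work surface, if the arm or the gripper's body presses on something with over 40 N, if the wrist force passes 120 N, or if a joint passes its speed limit or range.

## Robot

A 6-joint arm with a two-finger parallel gripper is mounted at the origin on the work surface. World frame = base frame: x ahead of the robot, y to its left, z up, the work surface at z = 0. Lengths are in m, angles in rad, forces in N, time in s.
With the tool pointing down it reaches from about 0.375 to 0.9 m from the base axis. Payload 3.1 kg.
Tool frame: the origin (TCP) lies at the very end of the fingers, on their centre line; the grasp point (between the pads) lies 19 mm behind it; z points along the fingers, y is the line along which they close (so a half turn about z gives the same grasp; the last joint's range is limited). The gripper opens to 87 mm and grips with 3 to 60 N. Pads are 19 mm wide; open, the fingers measure 117 mm over their backs; the gripper's body (75 mm by 190 mm) begins 51 mm behind the grasp point.
Start: joints at [0.941, 0.527, 1.433, -0, 1.181, -0.178], TCP at [0.273, 0.562, 0.223] pointing down, gripper open.
Joint ranges: [-3.08, 3.08], [-0.75, 2.2], [0.22, 2.44], [-1.43, 4.57], [0, 2.65], [-2.85, 2.85]. Speed limits (rad/s): [2.79, 2.79, 3.14, 3.14, 3.14, 3.14].

## Interface

Orientations are given as a unit quaternion [x, y, z, w].
In Python, from rig import robot gives the robot as it stands. The module is installed in compiled form; this text tells all that it offers.
- The arm moves only by the tool servo_tool, never from a script. Its argument "rows" is one flat list of numbers, 5 for each row, row after row: the closure, from -1 (fully open) to 1 (shut), so that 0 is half open, then the shift along the tool's x, y, z in m, then the turn about the tool's z in degrees. A call has 1 to 5 rows; each row shifts and turns the commanded pose from where the row before left it, along the tool's axes as they then stand; what a row does not reach is not made up. A row lasts 1/12 s, in which the tool goes at most 41.7 mm and 7.16 degrees, less where a joint would pass 70% of its speed; a pose out of reach is approached as far as the arm can. A call with a gripper value outside its range is refused whole. The fingers move at their own pace and stop on an object; "newtons" is the grip in N (left out, the last holds). Time passes only in rows, so rows that do not move let the fingers close. It gives the time, the measured TCP pose, the force, the opening and the grip force at its end, in the units of the state.
- robot.get_obs(): the state, without advancing time (a new reading comes with each control period).
- robot.camera(name): name is "scene" or "top"; returns a dict with "pixels" (480x640x3 uint8, red, green, blue), "intrinsics" (3x3 intrinsics, pixels), "rvec" (rotation vector, rad) and "tvec" (3), from world to camera coordinates, as OpenCV has them. Camera axes: x right, y down, z forward; pixel columns grow to the right and rows downward; lengths in m; the calibration is good to about 2 mm. A picture is of the moment at which its call begins. There is no depth.
- robot.hand_in(): hands the job in; it is judged then, once.
Trained networks look in a picture, given as the dict that the camera call returned (one of the last four; its "shot" number tells which), for a name from the list of things; names that differ only in an ending like _2 or _b are one class to them, and where a whole thing is asked for, a point or a joint stands for the part that bears it (a point fixed in the world has none). Each returns a list of dicts, best first, with "score" (0 to 1); they miss things now and then, are a little off and sometimes report something else, mostly with a low value. They report only what shows in the picture. A call takes as long as a camera call.
- robot.spot_in(picture, query): "at" ([x, y, z] in m, in world coordinates, good to about 4 mm: the middle of the surface that is visible of it).
- robot.outline_of(picture, query): "region" (480x640 bool, what is visible of it).
- robot.place_of(picture, query): "at" ([x, y, z] in m, in world coordinates, good to about 4 mm: a listed point, or the origin of a listed thing).
The state is a dict: "time": time; "q": joint angles; "joint_velocities": joint speeds; "joint_torque": joint torques, N m; "position": TCP position; "tool_rot": TCP orientation; "ft_force": force on the tool from outside, world axes, zero at the start; "moment": the same for the moment, N m; "grip_width": finger opening in m; "grip_force": force on a finger pad.
Only numpy, scipy, OpenCV 4.12 (cv2) and the standard library are available. Lean on these libraries where they do the work, as an engineer would, in place of code of your own. Each camera call takes 0.05 s, during which the arm holds its last target. There are 200 camera calls.

## Working session

There is one attempt and no reset: what is moved stays moved. The work goes in short steps, Python scripts to look and compute and a tool call to move; the robot and the scene stay as the last step left them, time stands still between calls to the robot, and variables do not carry over. Pictures are saved under pics/ and viewed, at most 10 in all, crops included, and the job is handed in when it is done.

Besides the shell and the picture viewer there is one more tool, called after "Call:" by a JSON object that holds its "api" and its "payload", one argument or row to a line. servo_tool: Moves the arm, as the interface text tells. Its arguments: {"type":"object","properties":{"rows":{"type":"array","items":{"type":"number"}},"newtons":{"type":"number"}},"required":["rows"]}

```bash
mkdir -p pics
cat > h.py <<'E'
from rig import robot
import numpy as np, cv2
def look(name=None,cams=("top","scene"),qs=("lever_left_pivot","lever_left_end","lever_right_pivot","lever_right_end","frame_left_side","frame_right_side","jig","fence_left","fence_right")):
    for c in cams:
        p=robot.camera(c)
        if name: cv2.imwrite(f"pics/{name}_{c}.png",p["pixels"][:,:,::-1])
        for q in qs:
            r=robot.place_of(p,q)
            print(c,q,[(np.round(d["at"],4).tolist(),round(d["score"],2)) for d in r[:2]])
def st():
    o=robot.get_obs()
    print(round(o["time"],2),np.round(o["position"],4),np.round(o["tool_rot"],3),np.round(o["ft_force"],2),np.round(o["q"],3),o["grip_width"])
E
python3 - <<'E'
from h import *
st(); look("a")
st()
E
```

```text
0.0 [0.2724 0.5617 0.2215] [ 0.224  0.975 -0.001 -0.   ] [-0.33  0.45 -0.32] [ 0.94   0.529  1.434  0.     1.181 -0.179] 0.0868665934593687
top lever_left_pivot [([0.5491, 0.1536, 0.0559], 0.93)]
top lever_left_end [([0.5292, 0.2532, 0.049], 0.58)]
top lever_right_pivot [([0.5709, 0.0055, 0.0533], 0.76)]
top lever_right_end [([0.5764, -0.0988, 0.0542], 0.85), ([0.3858, 0.3644, -0.0003], 0.45)]
top frame_left_side [([0.7662, 0.1666, 0.0308], 0.6)]
top frame_right_side [([0.7789, 0.0551, 0.0261], 0.96)]
top jig [([0.7272, -0.1913, -0.0014], 0.17)]
top fence_left [([0.7689, 0.1653, 0.018], 0.67), ([0.5722, 0.0095, 0.0178], 0.63)]
top fence_right [([0.7856, 0.0533, 0.0161], 0.71)]
scene lever_left_pivot [([0.5507, 0.1516, 0.0505], 0.96), ([0.5267, -0.1909, -0.001], 0.4)]
scene lever_left_end [([0.5324, 0.2511, 0.0513], 0.85), ([0.7851, 0.0549, 0.0175], 0.22)]
scene lever_right_pivot [([0.5696, 0.0104, 0.0517], 0.68)]
scene lever_right_end [([0.5784, -0.0988, 0.0567], 0.74), ([0.7435, -0.0812, 0.0182], 0.53)]
scene frame_left_side [([0.7643, 0.1593, 0.0305], 0.97)]
scene frame_right_side [([0.7772, 0.0555, 0.0265], 0.68)]
scene jig []
scene fence_left [([0.7695, 0.161, 0.0191], 0.88)]
scene fence_right [([0.7866, 0.0537, 0.0186], 0.94), ([0.5712, 0.0098, 0.0522], 0.57)]
1.0 [0.2728 0.5623 0.2226] [0.224 0.975 0.    0.   ] [-0.14 -0.27  0.38] [ 0.941  0.527  1.433 -0.     1.181 -0.179] 0.08720467046968694
```

View pics/a_top.png

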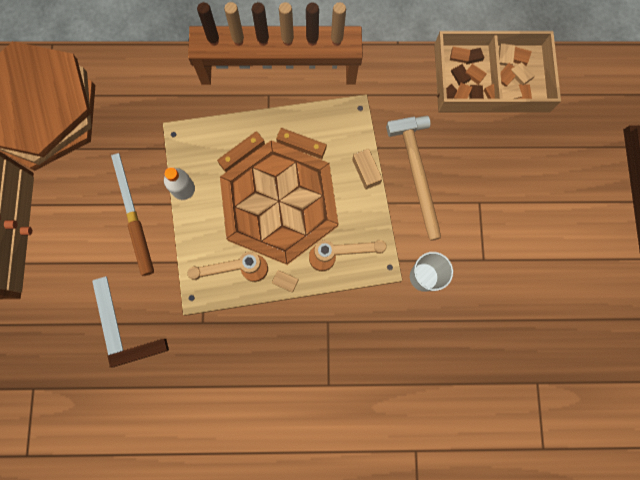

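View pics/a_scene.png

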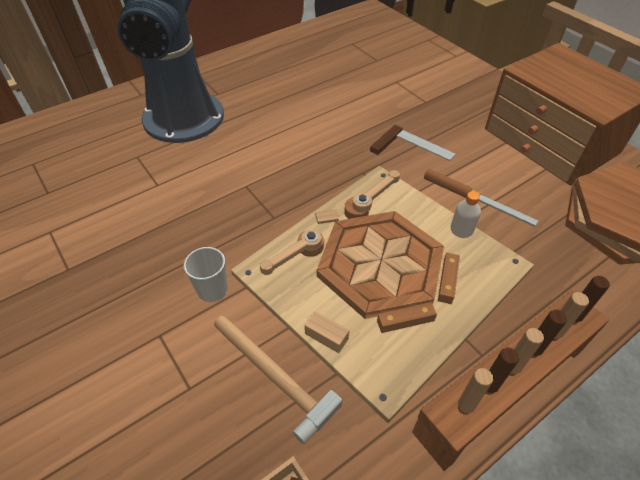

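The views show the board turned about 8°. In the top view the left lever runs from its pivot (249,262) to its end (193,272), and the right one from (324,250) to (380,246). Both are nearly open. The glue bottle at (178,183) and the stray inlay at (285,281) are clear of the sweeps. I'll go to the far side of the left lever first.

Call:
{"api": "servo_tool", "payload": {
  "rows": [1,-0.0267,-0.0096,0,0,1,-0.0267,-0.0096,0,0,1,-0.0267,-0.0096,0,0,1,-0.0267,-0.0096,0,0,1,-0.0267,-0.0096,0,0],
  "newtons": 10
}}

```text
time: 1.42
position: [0.3727, 0.4599, 0.2227]
tool_rot: [0.224, 0.975, 0.0, 0.0]
ft_force: [0.8, -0.7, -0.4]
grip_width: 0.0618
grip_force: 0.0
```

Call:
{"api": "servo_tool", "payload": {
  "rows": [1,-0.0267,-0.0096,0,0,1,-0.0267,-0.0096,0,0,1,-0.0267,-0.0096,0,0,1,-0.0267,-0.0096,0,0,1,-0.0267,-0.0096,0,0]
}}

```text
time: 1.83
position: [0.472, 0.3583, 0.2226]
tool_rot: [0.224, 0.975, 0.0, 0.0]
ft_force: [0.6, 0.0, 0.3]
grip_width: 0.0281
grip_force: 0.0
```

Call:
{"api": "servo_tool", "payload": {
  "rows": [1,-0.0267,-0.0096,0,0,1,-0.0267,-0.0096,0,0,1,-0.0267,-0.0096,0,0,1,-0.0267,-0.0096,0,0,1,-0.0267,-0.0096,0,0]
}}

```text
time: 2.25
position: [0.5712, 0.2567, 0.2226]
tool_rot: [0.224, 0.975, 0.0, 0.0]
ft_force: [-0.2, -0.1, 0.1]
grip_width: 0.0019
grip_force: 0.0
```

Call:
{"api": "servo_tool", "payload": {
  "rows": [1,0,0,0,7.15,1,0,0,0,7.15,1,0,0,0,7.15,1,0,0,0,7.15,1,0,0,0,7.15]
}}

```text
time: 2.67
position: [0.5703, 0.2577, 0.2225]
tool_rot: [0.515, 0.857, -0.0, -0.0]
ft_force: [-0.5, -0.5, 0.3]
grip_width: 0.0007
grip_force: 0.0
```

Call:
{"api": "servo_tool", "payload": {
  "rows": [1,0,0,0,7.15,1,0,0,0,7.15,1,0,0,0,7.15,1,0,0,0,7.15,1,0,0,0,7.15]
}}

```text
time: 3.08
position: [0.5703, 0.2579, 0.2226]
tool_rot: [0.753, 0.658, 0.0, -0.0]
ft_force: [-0.2, 0.6, -1.0]
grip_width: 0.0005
grip_force: 0.0
```

Call:
{"api": "servo_tool", "payload": {
  "rows": [1,0,0,0,7.15,1,0,0,0,7.15,1,0,0,0,7.15,1,0,0,0,7.15,1,0,0,0,7.15]
}}

```text
time: 3.5
position: [0.5703, 0.2579, 0.2226]
tool_rot: [0.919, 0.395, 0.0, 0.0]
ft_force: [0.3, 0.0, 0.7]
grip_width: 0.0005
grip_force: 0.0
```

Call:
{"api": "servo_tool", "payload": {
  "rows": [1,0,0,0,7.15,1,0,0,0,7.15,1,0,0,0,7.15,1,0,0,0,7.15,1,0,0,0,7.15]
}}

```text
time: 3.92
position: [0.5703, 0.2579, 0.2226]
tool_rot: [0.996, 0.094, -0.0, -0.0]
ft_force: [-0.4, -0.7, -0.1]
grip_width: 0.0006
grip_force: 0.0
```

Call:
{"api": "servo_tool", "payload": {
  "rows": [1,0,0,0.0355,0,1,0,0,0.0355,0,1,0,0,0.0355,0,1,0,0,0.0355,0,1,0,0,0.0355,0]
}}

```text
time: 4.33
position: [0.5705, 0.2579, 0.0438]
tool_rot: [0.995, 0.097, 0.001, -0.0]
ft_force: [0.7, 0.6, 0.5]
grip_width: 0.0005
grip_force: 0.0
```

Call:
{"api": "servo_tool", "payload": {
  "rows": [1,-0.005,0,0,0,1,-0.005,0,0,0,1,-0.004,0,0,0,1,-0.003,0,0,0,1,0,0,0,0]
}}

```text
time: 4.75
position: [0.5544, 0.255, 0.0481]
tool_rot: [0.995, 0.097, 0.002, -0.0]
ft_force: [-0.2, -0.1, 0.0]
grip_width: 0.0003
grip_force: 0.0
```

Call:
{"api": "servo_tool", "payload": {
  "rows": [1,-0.0053,-0.0011,0,-3,1,-0.0053,-0.0011,0,-3,1,-0.0053,-0.0011,0,-3,1,-0.0053,-0.0011,0,-3,1,-0.0053,-0.0011,0,-3]
}}

```text
time: 5.17
position: [0.5296, 0.2531, 0.0481]
tool_rot: [0.974, 0.227, 0.004, -0.0]
ft_force: [2.0, 0.7, 1.2]
grip_width: 0.0005
grip_force: 0.9
```

Run:
```python
from h import *
st(); look("b",qs=("lever_left_pivot","lever_left_end"))
```

```text
5.17 [0.5296 0.2531 0.0481] [ 0.974  0.227  0.004 -0.   ] [1.99 0.69 1.21] [0.255 0.719 1.665 0.    0.749 1.368] 0.0005445265045181417
top lever_left_pivot [([0.5514, 0.1499, 0.0586], 0.77), ([0.5079, 0.2482, 0.0531], 0.61)]
top lever_left_end [([0.5068, 0.2484, 0.0524], 0.96), ([0.7669, 0.1651, 0.0188], 0.63)]
scene lever_left_pivot [([0.5504, 0.151, 0.0505], 0.86)]
scene lever_left_end [([0.5102, 0.2416, 0.052], 0.71)]
```

Call:
{"api": "servo_tool", "payload": {
  "rows": [1,-0.0053,-0.0011,0.001,-3,1,-0.0053,-0.0011,0.001,-3,1,-0.0053,-0.0011,0.001,-3,1,-0.0053,-0.0011,0,-3,1,-0.0053,-0.0011,0,-3]
}}

```text
time: 5.88
position: [0.5025, 0.2431, 0.0424]
tool_rot: [0.936, 0.352, 0.001, -0.0]
ft_force: [0.9, 1.5, 1.0]
grip_width: 0.0004
grip_force: 1.0
```

Call:
{"api": "servo_tool", "payload": {
  "rows": [1,-0.0053,-0.0011,0,-3,1,-0.0053,-0.0011,0,-3,1,-0.0053,-0.0011,0,-3,1,-0.0053,-0.0011,0,-3,1,-0.0053,-0.0011,0,-3]
}}

```text
time: 6.3
position: [0.4801, 0.2276, 0.0424]
tool_rot: [0.882, 0.471, 0.001, -0.0]
ft_force: [0.0, 1.8, 1.1]
grip_width: 0.0005
grip_force: 1.4
```

Call:
{"api": "servo_tool", "payload": {
  "rows": [1,-0.0053,-0.0011,0,-3,1,-0.0053,-0.0011,0,-3,1,-0.0053,-0.0011,0,-3,1,-0.0053,-0.0011,0,-3,1,-0.0053,-0.0011,0,-3]
}}

```text
time: 6.72
position: [0.4622, 0.2066, 0.0423]
tool_rot: [0.813, 0.582, 0.0, -0.0]
ft_force: [0.3, 3.4, 1.5]
grip_width: 0.0005
grip_force: 1.4
```

Run:
```python
from h import *
st(); look("c")
```

```text
6.72 [0.4622 0.2066 0.0423] [ 0.813  0.582  0.    -0.   ] [0.26 3.37 1.54] [1.990e-01 6.700e-01 1.867e+00 1.000e-03 6.040e-01 5.260e-01] 0.0005460389758716262
top lever_left_pivot [([0.5518, 0.1509, 0.0543], 0.85)]
top lever_left_end [([0.4513, 0.1859, 0.0519], 0.56)]
top lever_right_pivot [([0.5686, 0.0043, 0.049], 0.71)]
top lever_right_end [([0.5774, -0.0955, 0.0543], 0.68), ([0.683, 0.0977, 0.0187], 0.16)]
top frame_left_side [([0.7727, 0.1672, 0.0325], 0.96)]
top frame_right_side [([0.7846, 0.0535, 0.0276], 0.98)]
top jig [([0.5775, -0.0966, 0.0546], 0.54)]
top fence_left [([0.7687, 0.1652, 0.0164], 0.58)]
top fence_right [([0.7874, 0.0529, 0.0153], 0.69), ([0.6575, 0.3922, -0.0012], 0.66)]
scene lever_left_pivot [([0.5499, 0.1488, 0.0188], 0.73), ([0.6846, 0.0966, 0.0184], 0.57)]
scene lever_left_end [([0.4546, 0.1832, 0.052], 0.79)]
scene lever_right_pivot [([0.5696, 0.009, 0.0509], 0.71)]
scene lever_right_end [([0.5744, -0.0992, 0.0524], 0.66)]
scene frame_left_side [([0.7679, 0.156, 0.0302], 0.62)]
scene frame_right_side [([0.7829, 0.052, 0.0248], 0.86)]
scene jig []
scene fence_left [([0.7683, 0.1632, 0.0174], 0.98), ([0.4519, 0.1846, 0.0512], 0.39)]
scene fence_right [([0.7849, 0.0566, 0.0207], 0.93), ([0.5729, 0.0111, 0.0188], 0.54)]
```

Call:
{"api": "servo_tool", "payload": {
  "rows": [1,-0.0053,-0.0011,0,-3,1,-0.0053,-0.0011,0,-3,1,-0.0053,-0.0011,0,-3,1,-0.0035,-0.0008,0,-2,1,-0.0035,-0.0008,0,-2]
}}

```text
time: 8.13
position: [0.4524, 0.187, 0.0421]
tool_rot: [0.743, 0.669, 0.002, -0.001]
ft_force: [-0.9, 11.8, -2.2]
grip_width: 0.0008
grip_force: 6.2
```

Call:
{"api": "servo_tool", "payload": {
  "rows": [1,-0.0027,-0.0006,0,-1.5,1,-0.0027,-0.0006,0,-1.5,1,-0.0018,-0.0004,0,-1,1,-0.0018,-0.0004,0,-1,1,0,0,0,0]
}}

```text
time: 8.55
position: [0.4494, 0.1796, 0.042]
tool_rot: [0.714, 0.7, 0.002, -0.001]
ft_force: [-1.1, 17.0, -2.2]
grip_width: 0.0004
grip_force: 8.5
```

Call:
{"api": "servo_tool", "payload": {
  "rows": [1,0.005,0,0,0,1,0.005,0,0,0,1,0,0,0,0]
}}

```text
time: 8.8
position: [0.4504, 0.1876, 0.0422]
tool_rot: [0.712, 0.702, 0.001, 0.0]
ft_force: [0.3, 4.9, 1.3]
grip_width: 0.0004
grip_force: 2.2
```

Run:
```python
from h import *
st(); look("d")
im=cv2.imread("pics/d_top.png")[110:310,170:410]
cv2.imwrite("pics/d_crop.png",cv2.resize(im,None,fx=3,fy=3,interpolation=cv2.INTER_CUBIC)[:600])
```

```text
8.8 [0.4504 0.1876 0.0422] [0.712 0.702 0.001 0.   ] [0.29 4.92 1.28] [1.650e-01 6.590e-01 1.915e+00 1.000e-03 5.660e-01 1.790e-01] 0.00040991966335382523
top lever_left_pivot [([0.5507, 0.1512, 0.0561], 0.79), ([0.5681, 0.006, 0.0507], 0.35)]
top lever_left_end [([0.4476, 0.166, 0.0526], 0.8)]
top lever_right_pivot [([0.5684, 0.0057, 0.0508], 0.73), ([0.6621, 0.3914, 0.0006], 0.33)]
top lever_right_end [([0.576, -0.0972, 0.0563], 0.66)]
top frame_left_side [([0.7734, 0.1658, 0.0324], 0.62)]
top frame_right_side [([0.7877, 0.0546, 0.0287], 0.72), ([0.5503, 0.1514, 0.0215], 0.17)]
top jig []
top fence_left [([0.7728, 0.1676, 0.0187], 0.91), ([0.6821, 0.0991, 0.0164], 0.58)]
top fence_right [([0.7869, 0.053, 0.0146], 0.79)]
scene lever_left_pivot [([0.5509, 0.1518, 0.0525], 0.62)]
scene lever_left_end [([0.4479, 0.1622, 0.0524], 0.57)]
scene lever_right_pivot [([0.5689, 0.0057, 0.0493], 0.94), ([0.4482, 0.1626, 0.0508], 0.55)]
scene lever_right_end [([0.5766, -0.0944, 0.0567], 0.64), ([0.7838, 0.0553, 0.0167], 0.16)]
scene frame_left_side [([0.7694, 0.1656, 0.0194], 0.75), ([0.5733, 0.0113, 0.0175], 0.73)]
scene frame_right_side [([0.7823, 0.0515, 0.0249], 0.64), ([0.577, -0.0986, 0.0553], 0.38)]
scene jig []
scene fence_left [([0.7709, 0.1649, 0.0192], 0.75), ([0.7278, -0.1884, 0.0042], 0.53)]
scene fence_right [([0.7838, 0.0558, 0.0192], 0.79)]
```

View pics/d_crop.png

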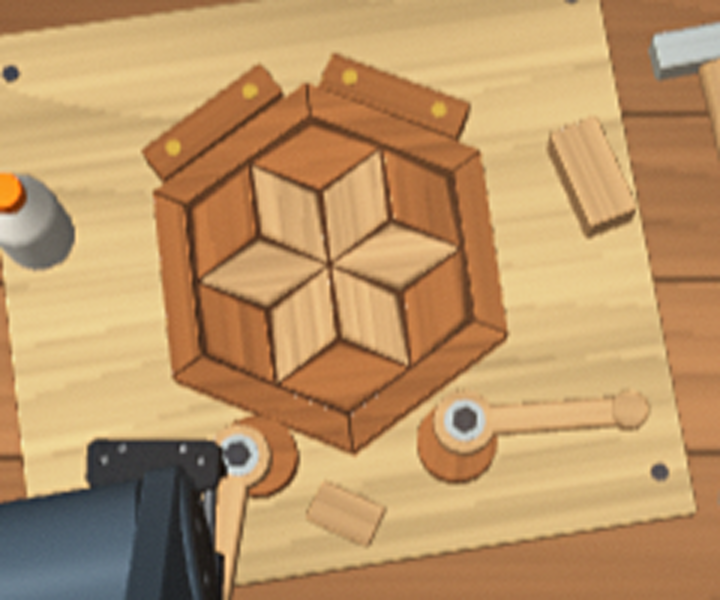

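The top view shows the panel close to both fences. The left cam (arm from crop (238,455) to about (228,590)) is tight early, at about 1.3 rad, so the panel is not quite home. I'll leave the left lever there and close the right one next.

Call:
{"api": "servo_tool", "payload": {
  "rows": [1,0.0075,0,0,0,1,0.0075,0,0,0,1,0,0,-0.027,0,1,0,0,-0.027,0,1,0,0,-0.027,0]
}}

```text
time: 10.22
position: [0.4484, 0.2012, 0.1232]
tool_rot: [0.712, 0.702, -0.002, -0.001]
ft_force: [0.9, -0.2, 0.6]
grip_width: 0.0005
grip_force: 0.0
```

Call:
{"api": "servo_tool", "payload": {
  "rows": [1,-0.029,0.0169,0,0,1,-0.029,0.0169,0,0,1,-0.029,0.0169,0,0,1,-0.029,0.0169,0,0,1,-0.029,0.0169,0,0]
}}

```text
time: 10.63
position: [0.5317, 0.0539, 0.123]
tool_rot: [0.712, 0.702, -0.001, -0.0]
ft_force: [0.5, 0.8, 0.3]
grip_width: 0.0003
grip_force: 0.0
```

Call:
{"api": "servo_tool", "payload": {
  "rows": [1,-0.029,0.0169,0,0,1,-0.029,0.0169,0,0,1,-0.029,0.0169,0,0,1,-0.029,0.0169,0,0,1,-0.029,0.0169,0,0]
}}

```text
time: 11.05
position: [0.6139, -0.0925, 0.1227]
tool_rot: [0.713, 0.702, -0.001, -0.001]
ft_force: [0.8, 1.0, -0.7]
grip_width: 0.0005
grip_force: 0.0
```

Call:
{"api": "servo_tool", "payload": {
  "rows": [1,0,0,0,-6.75,1,0,0,0,-6.75,1,0,0,0,-6.75,1,0,0,0,-6.75,1,0,0,0,-6.75]
}}

```text
time: 11.47
position: [0.6132, -0.091, 0.1225]
tool_rot: [0.476, 0.88, -0.001, -0.001]
ft_force: [-0.1, -0.1, -0.0]
grip_width: 0.0007
grip_force: 0.0
```

Call:
{"api": "servo_tool", "payload": {
  "rows": [1,0,0,0,-6.75,1,0,0,0,-6.75,1,0,0,0,-6.75,1,0,0,0,-6.75,1,0,0,0,-6.75]
}}

```text
time: 11.88
position: [0.6133, -0.0908, 0.1226]
tool_rot: [0.2, 0.98, -0.0, -0.001]
ft_force: [0.0, 0.4, 0.1]
grip_width: 0.0003
grip_force: 0.0
```

Call:
{"api": "servo_tool", "payload": {
  "rows": [1,0,0,0,-6.75,1,0,0,0,-6.75,1,0,0,0,-6.75,1,0,0,0,-6.75,1,0,0,0,0]
}}

```text
time: 12.3
position: [0.6134, -0.0908, 0.1226]
tool_rot: [-0.033, 0.999, 0.0, -0.001]
ft_force: [0.1, 0.2, -0.4]
grip_width: 0.0004
grip_force: 0.0
```

Run:
```python
from h import *
st(); look("e",qs=("lever_left_end","frame_left_side","frame_right_side"))
```

```text
12.3 [ 0.6134 -0.0908  0.1226] [-0.033  0.999  0.    -0.001] [ 0.09  0.17 -0.41] [-3.270e-01  6.440e-01  1.530e+00 -1.000e-03  9.690e-01 -1.962e+00] 0.00036229451709399077
top lever_left_end []
top frame_left_side [([0.7725, 0.1623, 0.0324], 0.6)]
top frame_right_side [([0.7866, 0.0529, 0.0288], 0.68)]
scene lever_left_end [([0.4485, 0.1617, 0.0503], 0.85)]
scene frame_left_side [([0.7688, 0.159, 0.0273], 0.69), ([0.5772, -0.0983, 0.0525], 0.4)]
scene frame_right_side [([0.7057, 0.2873, 0.0209], 0.74), ([0.7853, 0.0486, 0.0278], 0.67)]
```

Call:
{"api": "servo_tool", "payload": {
  "rows": [1,0,0,0.026,0,1,0,0,0.026,0,1,0,0,0.026,0,1,0.007,0,0,0,1,0.007,0,0,0]
}}

```text
time: 13.12
position: [0.5992, -0.0918, 0.0439]
tool_rot: [-0.031, 1.0, 0.001, -0.001]
ft_force: [2.1, -0.6, -1.7]
grip_width: 0.0007
grip_force: 0.9
```

Call:
{"api": "servo_tool", "payload": {
  "rows": [1,0.0053,-0.0011,0,3,1,0.0053,-0.0011,0,3,1,0.0053,-0.0011,0,3,1,0.0053,-0.0011,0,3,1,0.0053,-0.0011,0,3]
}}

```text
time: 13.53
position: [0.5752, -0.0973, 0.0475]
tool_rot: [0.101, 0.995, -0.001, 0.003]
ft_force: [1.6, -0.3, 0.0]
grip_width: 0.001
grip_force: 0.8
```

Call:
{"api": "servo_tool", "payload": {
  "rows": [1,0.0053,-0.0011,0,3,1,0.0053,-0.0011,0,3,1,0.0053,-0.0011,0,3,1,0.0053,-0.0011,0,3,1,0.0053,-0.0011,0,3]
}}

```text
time: 13.95
position: [0.5485, -0.0948, 0.0476]
tool_rot: [0.23, 0.973, -0.0, 0.003]
ft_force: [0.7, 1.1, -1.0]
grip_width: 0.0002
grip_force: 0.8
```

Call:
{"api": "servo_tool", "payload": {
  "rows": [1,0.0053,-0.0011,0,3,1,0.0053,-0.0011,0,3,1,0.0053,-0.0011,0,3,1,0.0053,-0.0011,0,3,1,0.0053,-0.0011,0,3]
}}

```text
time: 14.37
position: [0.5233, -0.0855, 0.0475]
tool_rot: [0.355, 0.935, -0.0, 0.003]
ft_force: [1.0, -1.3, -0.8]
grip_width: 0.0001
grip_force: 0.9
```

Run:
```python
from h import *
st(); look("f",qs=("lever_right_pivot","lever_right_end","frame_left_side","frame_right_side"))
```

```text
14.37 [ 0.5233 -0.0855  0.0475] [ 0.355  0.935 -0.     0.003] [ 1.04 -1.31 -0.76] [-3.730e-01  6.760e-01  1.809e+00 -1.000e-03  6.500e-01 -1.218e+00] 0.00014979296287431684
top lever_right_pivot [([0.7852, 0.0539, 0.0118], 0.18)]
top lever_right_end []
top frame_left_side [([0.7709, 0.1627, 0.0311], 0.62)]
top frame_right_side [([0.7866, 0.0527, 0.0256], 0.95)]
scene lever_right_pivot [([0.5713, 0.0054, 0.0518], 0.64)]
scene lever_right_end [([0.4983, -0.0684, 0.0562], 0.78)]
scene frame_left_side [([0.7691, 0.1583, 0.0287], 0.74), ([0.447, 0.1603, 0.0507], 0.63)]
scene frame_right_side [([0.7852, 0.0545, 0.0253], 0.78), ([0.517, 0.0833, 0.0191], 0.71)]
```

Call:
{"api": "servo_tool", "payload": {
  "rows": [1,0.0053,-0.0011,0.001,3,1,0.0053,-0.0011,0.001,3,1,0.0053,-0.0011,0.001,3,1,0.0053,-0.0011,0,3,1,0.0053,-0.0011,0,3]
}}

```text
time: 15.28
position: [0.5008, -0.0694, 0.0422]
tool_rot: [0.473, 0.881, -0.0, 0.002]
ft_force: [1.6, -3.4, 0.0]
grip_width: 0.0005
grip_force: 1.4
```

Call:
{"api": "servo_tool", "payload": {
  "rows": [1,0.0035,-0.0008,0,2,1,0.0035,-0.0008,0,2,1,0.0035,-0.0008,0,2,1,0.0035,-0.0008,0,2,1,0.0035,-0.0008,0,2]
}}

```text
time: 15.7
position: [0.4887, -0.0561, 0.0422]
tool_rot: [0.548, 0.837, 0.0, 0.001]
ft_force: [0.6, -2.3, -0.6]
grip_width: 0.0008
grip_force: 1.3
```

Call:
{"api": "servo_tool", "payload": {
  "rows": [1,0.0035,-0.0008,0,2,1,0.0035,-0.0008,0,2,1,0.0035,-0.0008,0,2,1,0.0018,-0.0004,0,1,1,0.0018,-0.0004,0,1]
}}

```text
time: 16.12
position: [0.4807, -0.044, 0.0422]
tool_rot: [0.605, 0.797, 0.0, 0.001]
ft_force: [1.5, -3.8, 0.3]
grip_width: 0.001
grip_force: 2.1
```

Call:
{"api": "servo_tool", "payload": {
  "rows": [1,0.0018,-0.0004,0,1,1,0.0018,-0.0004,0,1,1,0.0018,-0.0004,0,1]
}}

```text
time: 16.37
position: [0.4782, -0.0396, 0.0421]
tool_rot: [0.625, 0.781, -0.0, 0.002]
ft_force: [1.0, -8.0, -0.3]
grip_width: 0.001
grip_force: 4.0
```

Run:
```python
from h import *
st(); look("g",qs=("lever_right_pivot","lever_right_end","lever_left_end","lever_left_pivot","frame_left_side","frame_right_side"))
```

```text
16.37 [ 0.4782 -0.0396  0.0421] [ 0.625  0.781 -0.     0.002] [ 1.   -7.99 -0.34] [-0.315  0.654  1.935 -0.003  0.55  -0.533] 0.0009663586572255373
top lever_right_pivot [([0.5693, 0.0043, 0.0511], 0.59)]
top lever_right_end []
top lever_left_end []
top lever_left_pivot []
top frame_left_side [([0.773, 0.1665, 0.0336], 0.69)]
top frame_right_side [([0.7915, 0.0544, 0.0296], 0.8)]
scene lever_right_pivot [([0.5698, 0.0066, 0.0516], 0.8), ([0.7696, 0.1637, 0.0302], 0.23)]
scene lever_right_end []
scene lever_left_end [([0.4476, 0.1652, 0.0501], 0.85)]
scene lever_left_pivot [([0.5545, 0.1523, 0.0522], 0.62)]
scene frame_left_side [([0.7701, 0.1638, 0.0263], 0.84), ([0.7445, -0.0812, 0.0198], 0.35)]
scene frame_right_side [([0.7853, 0.0559, 0.027], 0.65)]
```

Call:
{"api": "servo_tool", "payload": {
  "rows": [1,0.0018,-0.0004,0,1,1,0.0018,-0.0004,0,1,1,0,0,0,0]
}}

```text
time: 17.32
position: [0.4765, -0.0364, 0.0421]
tool_rot: [0.639, 0.77, -0.0, 0.001]
ft_force: [0.1, -6.9, -1.7]
grip_width: 0.0003
grip_force: 3.6
```

Call:
{"api": "servo_tool", "payload": {
  "rows": [1,0.0018,-0.0004,0,1,1,0.0018,-0.0004,0,1,1,0,0,0,0]
}}

```text
time: 17.57
position: [0.4749, -0.0329, 0.0421]
tool_rot: [0.652, 0.758, -0.0, 0.001]
ft_force: [0.8, -5.1, -2.0]
grip_width: 0.0005
grip_force: 2.3
```

Call:
{"api": "servo_tool", "payload": {
  "rows": [1,0.0018,-0.0004,0,1,1,0.0018,-0.0004,0,1,1,0,0,0,0]
}}

```text
time: 17.82
position: [0.4734, -0.0295, 0.042]
tool_rot: [0.665, 0.747, -0.0, 0.001]
ft_force: [0.7, -3.4, -0.7]
grip_width: 0.0005
grip_force: 2.0
```

Run:
```python
from h import *
st(); look("g2",qs=("lever_right_pivot","lever_right_end","frame_left_side","frame_right_side","fence_left","fence_right"))
im=cv2.imread("pics/g2_top.png")[110:310,170:410]
cv2.imwrite("pics/g2_crop.png",cv2.resize(im,None,fx=3,fy=3,interpolation=cv2.INTER_CUBIC))
```

```text
17.82 [ 0.4734 -0.0295  0.042 ] [ 0.665  0.747 -0.     0.001] [ 0.73 -3.45 -0.67] [-0.297  0.651  1.948 -0.003  0.541 -0.411] 0.0004665181830364119
top lever_right_pivot [([0.5669, 0.0078, 0.0536], 0.54)]
top lever_right_end []
top frame_left_side [([0.7716, 0.1677, 0.0314], 0.93), ([0.7083, 0.2905, 0.0162], 0.49)]
top frame_right_side [([0.7902, 0.0594, 0.0255], 0.93), ([0.5253, -0.1939, 0.0029], 0.74)]
top fence_left [([0.7702, 0.1661, 0.0195], 0.98)]
top fence_right [([0.7857, 0.0551, 0.0164], 0.85), ([0.728, -0.1894, -0.0027], 0.6)]
scene lever_right_pivot [([0.5714, 0.0082, 0.0486], 0.6)]
scene lever_right_end [([0.387, 0.3588, 0.0017], 0.72)]
scene frame_left_side [([0.7693, 0.1602, 0.0293], 0.9)]
scene frame_right_side [([0.789, 0.0552, 0.0243], 0.74)]
scene fence_left [([0.7682, 0.1652, 0.0192], 0.57)]
scene fence_right [([0.7683, 0.1609, 0.0301], 0.59), ([0.7849, 0.0571, 0.0158], 0.57)]
```

View pics/g2_crop.png

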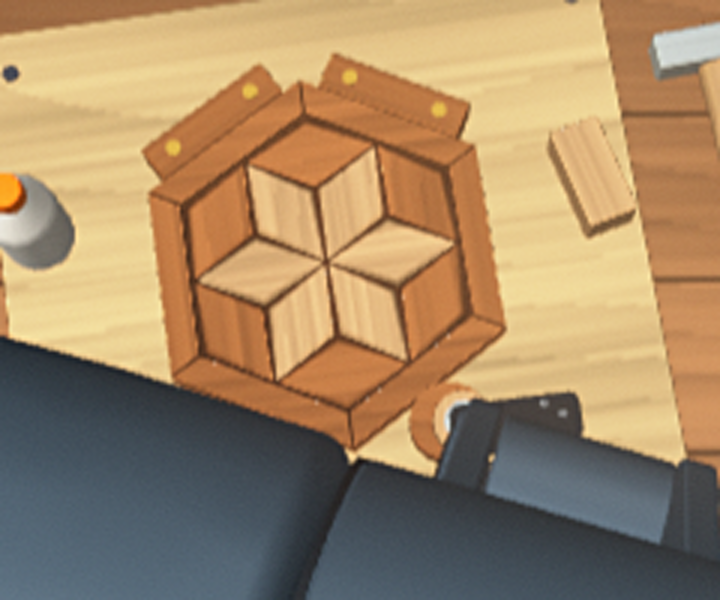

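The panel has shifted up and left onto the left fence (its left edge now runs along the fence from crop (160,180) to (290,95)). The right lever is near 1.55 rad and still light, so I'll push it on gently.

Call:
{"api": "servo_tool", "payload": {
  "rows": [1,0.0018,-0.0004,0,1,1,0.001,0,0,0,1,0,0,0,0]
}}

```text
time: 18.77
position: [0.4727, -0.0271, 0.042]
tool_rot: [0.671, 0.742, -0.001, 0.001]
ft_force: [-0.7, -12.6, -2.1]
grip_width: 0.0005
grip_force: 6.2
```

Call:
{"api": "servo_tool", "payload": {
  "rows": [1,0.0018,-0.0004,0,1,1,0,0,0,0]
}}

```text
time: 18.93
position: [0.4716, -0.0245, 0.042]
tool_rot: [0.678, 0.735, -0.0, 0.0]
ft_force: [0.6, -3.1, -1.2]
grip_width: 0.0006
grip_force: 0.8
```

Call:
{"api": "servo_tool", "payload": {
  "rows": [1,0.0018,-0.0004,0,1,1,0,0,0,0]
}}

```text
time: 19.1
position: [0.4708, -0.0216, 0.042]
tool_rot: [0.685, 0.729, 0.0, -0.0]
ft_force: [1.8, -3.4, -1.4]
grip_width: 0.0003
grip_force: 1.7
```

Call:
{"api": "servo_tool", "payload": {
  "rows": [1,0.0015,0,0,0,1,0,0,0,0]
}}

```text
time: 19.27
position: [0.4707, -0.0203, 0.042]
tool_rot: [0.684, 0.73, -0.0, -0.0]
ft_force: [0.7, -5.9, -1.1]
grip_width: 0.0007
grip_force: 2.8
```

Call:
{"api": "servo_tool", "payload": {
  "rows": [1,-0.01,0,0,0,1,-0.01,0,-0.02,0,1,-0.005,0,-0.03,0,1,0,0,-0.03,0]
}}

```text
time: 19.6
position: [0.471, -0.0453, 0.122]
tool_rot: [0.685, 0.729, -0.001, -0.002]
ft_force: [0.8, -0.5, -0.1]
grip_width: 0.0006
grip_force: 0.0
```

Call:
{"api": "servo_tool", "payload": {
  "rows": [1,-0.035,0,-0.005,0,1,-0.035,0,0,0,1,-0.035,0,0,0,1,-0.035,0,0,0,1,-0.035,0,0,0]
}}

```text
time: 20.02
position: [0.4826, -0.2204, 0.127]
tool_rot: [0.684, 0.729, 0.0, -0.001]
ft_force: [1.6, -0.3, 0.1]
grip_width: 0.0003
grip_force: 0.0
```

Run:
```python
from h import *
st(); look("i")
im=cv2.imread("pics/i_top.png")[110:310,170:410]
cv2.imwrite("pics/i_crop.png",cv2.resize(im,None,fx=3,fy=3,interpolation=cv2.INTER_CUBIC))
```

```text
20.02 [ 0.4826 -0.2204  0.127 ] [ 0.684  0.729  0.    -0.001] [ 1.57 -0.27  0.12] [-0.64   0.541  1.757  0.002  0.846 -0.704] 0.00029077205476968603
top lever_left_pivot [([0.5507, 0.1503, 0.0557], 0.71), ([0.3877, 0.3613, -0.0026], 0.4)]
top lever_left_end [([0.4454, 0.1661, 0.0534], 0.7), ([0.7912, 0.0572, 0.0273], 0.53)]
top lever_right_pivot [([0.568, 0.0075, 0.0521], 0.61)]
top lever_right_end [([0.4645, 0.0018, 0.0564], 0.94)]
top frame_left_side [([0.7727, 0.1657, 0.0346], 0.74), ([0.3871, 0.3607, 0.0015], 0.63)]
top frame_right_side [([0.7897, 0.053, 0.029], 0.93), ([0.7256, -0.19, -0.0021], 0.45)]
top jig [([0.5511, 0.1492, 0.02], 0.43)]
top fence_left [([0.7715, 0.1673, 0.0141], 0.61)]
top fence_right [([0.7851, 0.0544, 0.0166], 0.86)]
scene lever_left_pivot [([0.5537, 0.1545, 0.0525], 0.91), ([0.4658, 0.0035, 0.0567], 0.43)]
scene lever_left_end [([0.4498, 0.1646, 0.0495], 0.89), ([0.7865, 0.0564, 0.0263], 0.41)]
scene lever_right_pivot [([0.57, 0.0064, 0.0493], 0.82), ([0.7288, -0.1885, 0.0027], 0.29)]
scene lever_right_end [([0.4664, 0.0038, 0.0537], 0.89), ([0.7703, 0.1618, 0.0292], 0.2)]
scene frame_left_side [([0.7726, 0.1627, 0.0311], 0.76)]
scene frame_right_side [([0.7857, 0.0526, 0.0262], 0.93)]
scene jig [([0.5713, 0.0073, 0.0468], 0.4), ([0.7855, 0.0549, 0.0276], 0.38)]
scene fence_left [([0.77, 0.1655, 0.0186], 0.57)]
scene fence_right [([0.6599, 0.3921, -0.0002], 0.53), ([0.5738, 0.011, 0.0191], 0.51)]
```

View pics/i_crop.png

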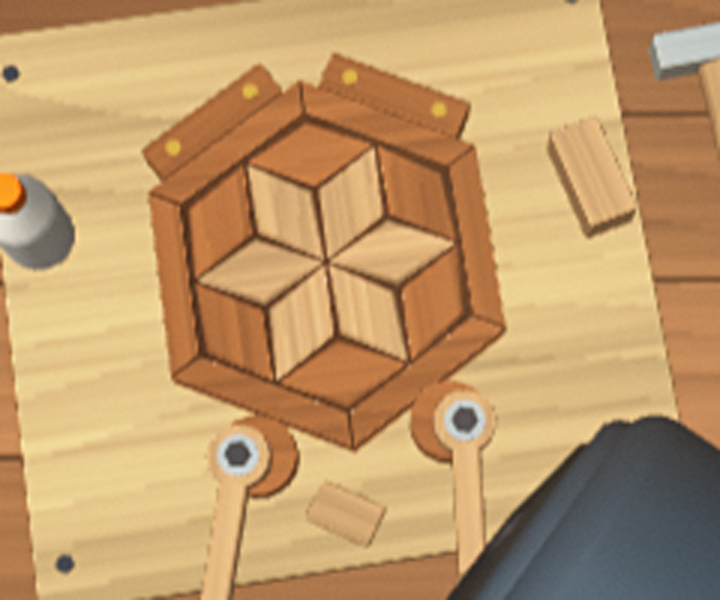

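The right lever now points to the near edge (from (465,420) down past (470,560)), at about 1.6 rad. The left lever is still short, from (237,455) to (215,600). Next I'll push the left lever again.

Call:
{"api": "servo_tool", "payload": {
  "rows": [1,0,0,0,5,1,0,0,0,5.3,1,0.0323,-0.0059,0,0,1,0.0323,-0.0059,0,0,1,0.0323,-0.0059,0,0]
}}

```text
time: 21.43
position: [0.4771, -0.1212, 0.127]
tool_rot: [0.748, 0.664, 0.0, 0.0]
ft_force: [0.2, 0.7, -0.2]
grip_width: 0.0006
grip_force: 0.0
```

Call:
{"api": "servo_tool", "payload": {
  "rows": [1,0.0323,-0.0059,0,0,1,0.0323,-0.0059,0,0,1,0.0323,-0.0059,0,0,1,0.0323,-0.0059,0,0,1,0.0323,-0.0059,0,0]
}}

```text
time: 21.85
position: [0.4665, 0.0435, 0.1271]
tool_rot: [0.747, 0.664, 0.0, 0.0]
ft_force: [1.2, 0.0, -0.1]
grip_width: 0.0001
grip_force: 0.0
```

Call:
{"api": "servo_tool", "payload": {
  "rows": [1,0.0323,-0.0059,0,0,1,0.0323,-0.0059,0,0,1,0.0323,-0.0059,0,0,1,0.0323,-0.0059,0,0,1,0.0323,-0.0059,0,0]
}}

```text
time: 22.27
position: [0.456, 0.2076, 0.1271]
tool_rot: [0.747, 0.665, 0.0, 0.0]
ft_force: [0.1, 0.6, -0.1]
grip_width: 0.0009
grip_force: 0.0
```

Call:
{"api": "servo_tool", "payload": {
  "rows": [1,0,0,0,0,1,0,0,0.028,0,1,0,0,0.028,0,1,0,0,0.027,0,1,0,0,0,0]
}}

```text
time: 22.68
position: [0.4533, 0.2049, 0.0403]
tool_rot: [0.747, 0.665, -0.004, -0.002]
ft_force: [-0.4, -0.1, 0.0]
grip_width: 0.0001
grip_force: 0.0
```

Call:
{"api": "servo_tool", "payload": {
  "rows": [1,-0.005,0,0,0,1,-0.005,0,0,0,1,-0.004,0,-0.002,0,1,-0.002,0,0,0,1,0,0,0,0]
}}

```text
time: 23.1
position: [0.4552, 0.1895, 0.0475]
tool_rot: [0.747, 0.664, 0.001, 0.001]
ft_force: [0.1, 0.8, -0.1]
grip_width: 0.0007
grip_force: 0.0
```

Call:
{"api": "servo_tool", "payload": {
  "rows": [1,-0.0018,-0.0004,0,-1,1,-0.0018,-0.0004,0,-1,1,-0.0018,-0.0004,0,-1,1,0,0,0,0]
}}

```text
time: 23.43
position: [0.4528, 0.1848, 0.0463]
tool_rot: [0.729, 0.684, 0.0, 0.0]
ft_force: [-0.1, 1.5, 1.4]
grip_width: 0.001
grip_force: 0.3
```

Call:
{"api": "servo_tool", "payload": {
  "rows": [1,-0.0018,-0.0004,0,-1,1,-0.0018,-0.0004,0,-1,1,-0.0018,-0.0004,0,-1,1,0,0,0,0]
}}

```text
time: 23.77
position: [0.451, 0.1792, 0.046]
tool_rot: [0.711, 0.703, -0.0, -0.0]
ft_force: [0.4, 1.3, 0.8]
grip_width: 0.0005
grip_force: 0.4
```

Call:
{"api": "servo_tool", "payload": {
  "rows": [1,-0.0018,-0.0004,0.001,-1,1,-0.0018,-0.0004,0.001,-1,1,-0.0018,-0.0004,0,-1,1,-0.0018,-0.0004,0,-1,1,0,0,0,0]
}}

```text
time: 24.18
position: [0.4492, 0.1722, 0.0439]
tool_rot: [0.686, 0.727, -0.0, -0.0]
ft_force: [0.2, 3.4, 0.3]
grip_width: 0.0008
grip_force: 1.7
```

Call:
{"api": "servo_tool", "payload": {
  "rows": [1,-0.0018,-0.0004,0,-1,1,-0.0018,-0.0004,0,-1,1,-0.0018,-0.0004,0,-1,1,0,0,0,0]
}}

```text
time: 24.52
position: [0.4481, 0.1674, 0.0439]
tool_rot: [0.667, 0.745, -0.0, -0.001]
ft_force: [-0.4, 6.9, -1.0]
grip_width: 0.0005
grip_force: 3.5
```

Call:
{"api": "servo_tool", "payload": {
  "rows": [1,-0.0018,-0.0004,0,-1,1,-0.0018,-0.0004,0,-1,1,0,0,0,0]
}}

```text
time: 24.77
position: [0.4474, 0.1636, 0.0438]
tool_rot: [0.654, 0.757, -0.0, -0.001]
ft_force: [-1.0, 5.5, -0.2]
grip_width: 0.0004
grip_force: 2.4
```

Call:
{"api": "servo_tool", "payload": {
  "rows": [1,-0.0018,-0.0004,0,-1,1,-0.0018,-0.0004,0,-1,1,0,0,0,0]
}}

```text
time: 25.02
position: [0.4468, 0.1604, 0.0438]
tool_rot: [0.641, 0.768, -0.0, -0.001]
ft_force: [-2.5, 8.3, -0.5]
grip_width: 0.0007
grip_force: 4.5
```

Call:
{"api": "servo_tool", "payload": {
  "rows": [1,-0.0018,-0.0004,0,-1,1,0,0,0,0]
}}

```text
time: 25.18
position: [0.4466, 0.1581, 0.0437]
tool_rot: [0.634, 0.774, -0.001, -0.001]
ft_force: [-1.7, 2.3, -1.2]
grip_width: 0.0006
grip_force: 1.5
```

Call:
{"api": "servo_tool", "payload": {
  "rows": [1,-0.0018,-0.0004,0,-1,1,0,0,0,0]
}}

```text
time: 25.35
position: [0.4464, 0.1564, 0.0437]
tool_rot: [0.627, 0.779, -0.001, -0.002]
ft_force: [-3.5, 8.8, -0.9]
grip_width: 0.0006
grip_force: 4.4
```

Call:
{"api": "servo_tool", "payload": {
  "rows": [1,-0.0015,0,0,0,1,0,0,0,0]
}}

```text
time: 25.52
position: [0.4464, 0.1557, 0.0437]
tool_rot: [0.628, 0.778, -0.0, -0.002]
ft_force: [-2.1, 11.9, 0.0]
grip_width: 0.0002
grip_force: 6.4
```

Run:
```python
from h import *
st(); look("j",qs=("lever_left_pivot","lever_left_end","frame_left_side","frame_right_side","lever_right_end","lever_right_pivot"))
```

```text
25.52 [0.4464 0.1557 0.0437] [ 0.628  0.778 -0.    -0.002] [-2.12 11.86  0.05] [ 0.097  0.648  1.948  0.005  0.549 -0.12 ] 0.00022790492390209607
top lever_left_pivot [([0.5508, 0.1477, 0.0565], 0.82), ([0.7027, 0.2925, 0.016], 0.52)]
top lever_left_end []
top frame_left_side [([0.772, 0.169, 0.0293], 0.81)]
top frame_right_side [([0.7882, 0.0578, 0.0249], 0.9)]
top lever_right_end [([0.4668, 0.002, 0.0541], 0.76)]
top lever_right_pivot [([0.5684, 0.0063, 0.0518], 0.61)]
scene lever_left_pivot [([0.5514, 0.1518, 0.0516], 0.58), ([0.7705, 0.1639, 0.0191], 0.41)]
scene lever_left_end [([0.4496, 0.1289, 0.0519], 0.87), ([0.5247, -0.1917, -0.0029], 0.16)]
scene frame_left_side [([0.7692, 0.1612, 0.0272], 0.79)]
scene frame_right_side []
scene lever_right_end []
scene lever_right_pivot [([0.5748, 0.0091, 0.0511], 0.76), ([0.7044, 0.2866, 0.0166], 0.21)]
```

Call:
{"api": "servo_tool", "payload": {
  "rows": [1,0.01,0,0,0,1,0.01,0,-0.02,0,1,0.005,0,-0.03,0,1,0,0,-0.03,4.7,1,0,0,0,5]
}}

```text
time: 26.63
position: [0.4465, 0.1792, 0.1284]
tool_rot: [0.691, 0.722, 0.003, 0.003]
ft_force: [0.4, 0.5, -0.2]
grip_width: 0.0004
grip_force: 0.0
```

Call:
{"api": "servo_tool", "payload": {
  "rows": [1,-0.0316,0.0029,0,0,1,-0.0316,0.0029,0,0,1,-0.0316,0.0029,0,0,1,-0.0316,0.0029,0,0,1,-0.0316,0.0029,0,0]
}}

```text
time: 27.05
position: [0.465, 0.0196, 0.1242]
tool_rot: [0.69, 0.724, -0.0, 0.001]
ft_force: [1.1, 0.5, 0.6]
grip_width: 0.0003
grip_force: 0.0
```

Call:
{"api": "servo_tool", "payload": {
  "rows": [1,-0.0316,0.0029,0,0,1,-0.0316,0.0029,0,0,1,0,0,0,0]
}}

```text
time: 27.3
position: [0.4763, -0.0473, 0.1244]
tool_rot: [0.692, 0.722, -0.0, 0.003]
ft_force: [1.1, -0.1, -0.5]
grip_width: 0.0005
grip_force: 0.0
```

Call:
{"api": "servo_tool", "payload": {
  "rows": [1,0,0,0.027,0,1,0,0,0.027,0,1,0,0,0.023,0,1,0,0,0,0]
}}

```text
time: 27.63
position: [0.4709, -0.0408, 0.0439]
tool_rot: [0.691, 0.723, -0.002, -0.003]
ft_force: [-1.1, 1.2, -0.6]
grip_width: 0.0005
grip_force: 0.0
```

Run:
```python
from h import *
st(); look("k",qs=("lever_left_pivot","lever_left_end","lever_right_end","lever_right_pivot"))
```

```text
27.63 [ 0.4709 -0.0408  0.0439] [ 0.691  0.723 -0.002 -0.003] [-1.07  1.18 -0.56] [-3.230e-01  6.480e-01  1.945e+00 -1.000e-03  5.560e-01 -3.680e-01] 0.0004944328532284476
top lever_left_pivot []
top lever_left_end [([0.7722, 0.1671, 0.017], 0.58)]
top lever_right_end [([0.5258, -0.1907, -0.0004], 0.45)]
top lever_right_pivot [([0.5692, 0.0096, 0.0524], 0.89)]
scene lever_left_pivot []
scene lever_left_end [([0.448, 0.1303, 0.0528], 0.96), ([0.5493, 0.1543, 0.0524], 0.52)]
scene lever_right_end []
scene lever_right_pivot [([0.571, 0.0054, 0.0489], 0.76)]
```

Call:
{"api": "servo_tool", "payload": {
  "rows": [1,0.006,0,0,0,1,0.006,0,0,0,1,0.005,0,0,0,1,0,0,0,0]
}}

```text
time: 28.47
position: [0.4722, -0.023, 0.047]
tool_rot: [0.69, 0.724, -0.0, -0.0]
ft_force: [-1.1, -0.4, -0.1]
grip_width: 0.0005
grip_force: 0.0
```

Call:
{"api": "servo_tool", "payload": {
  "rows": [1,0.0015,0,0,0,1,0.0015,0,0,0,1,0,0,0,0]
}}

```text
time: 28.72
position: [0.4726, -0.0212, 0.047]
tool_rot: [0.691, 0.723, -0.0, 0.0]
ft_force: [0.9, -0.4, 0.4]
grip_width: 0.0005
grip_force: 0.0
```

Call:
{"api": "servo_tool", "payload": {
  "rows": [1,0.0015,0,0,0,1,0,0,0,0]
}}

```text
time: 28.88
position: [0.4726, -0.0205, 0.047]
tool_rot: [0.69, 0.723, -0.0, 0.0]
ft_force: [-1.4, -4.4, -0.2]
grip_width: 0.0004
grip_force: 2.0
```

Call:
{"api": "servo_tool", "payload": {
  "rows": [1,0.0015,0,0,0,1,0,0,0,0]
}}

```text
time: 29.05
position: [0.4725, -0.0198, 0.047]
tool_rot: [0.69, 0.724, -0.001, 0.001]
ft_force: [-2.9, -7.8, 0.6]
grip_width: 0.0005
grip_force: 4.1
```

Call:
{"api": "servo_tool", "payload": {
  "rows": [1,0.0015,0,0,0,1,0,0,0,0]
}}

```text
time: 29.22
position: [0.4724, -0.0192, 0.047]
tool_rot: [0.69, 0.724, -0.001, 0.001]
ft_force: [-2.9, -12.7, -0.5]
grip_width: 0.0005
grip_force: 6.2
```

Call:
{"api": "servo_tool", "payload": {
  "rows": [1,-0.01,0,0,0,1,-0.01,0,-0.02,0,1,-0.005,0,-0.03,0,1,0,0,-0.03,0]
}}

```text
time: 29.55
position: [0.4731, -0.0426, 0.1272]
tool_rot: [0.692, 0.722, -0.0, -0.001]
ft_force: [0.8, 0.0, -0.0]
grip_width: 0.0008
grip_force: 0.0
```

Call:
{"api": "servo_tool", "payload": {
  "rows": [1,-0.035,0,-0.005,0,1,-0.035,0,0,0,1,-0.035,0,0,0,1,-0.035,0,0,0,1,-0.035,0,0,0]
}}

```text
time: 29.97
position: [0.4814, -0.2181, 0.1323]
tool_rot: [0.691, 0.723, 0.0, -0.0]
ft_force: [0.8, 0.6, 0.3]
grip_width: 0.0002
grip_force: 0.0
```

Run:
```python
from h import *
st(); look("m")
im=cv2.imread("pics/m_top.png")[115:255,205:365]
cv2.imwrite("pics/m_crop.png",cv2.resize(im[:,:],None,fx=4.2,fy=4.2,interpolation=cv2.INTER_CUBIC))
```

```text
29.97 [ 0.4814 -0.2181  0.1323] [ 0.691  0.723  0.    -0.   ] [0.79 0.57 0.3 ] [-6.38e-01  5.30e-01  1.76e+00  1.00e-03  8.51e-01 -6.83e-01] 0.00021163143547740283
top lever_left_pivot [([0.5509, 0.1543, 0.0557], 0.61)]
top lever_left_end [([0.4447, 0.1332, 0.0547], 0.68)]
top lever_right_pivot [([0.5701, 0.0065, 0.0519], 0.95), ([0.7416, -0.078, 0.0186], 0.38)]
top lever_right_end [([0.4649, 0.0048, 0.0547], 0.78), ([0.6565, 0.3897, -0.0009], 0.54)]
top frame_left_side [([0.7735, 0.1679, 0.0333], 0.79)]
top frame_right_side [([0.7879, 0.0564, 0.0262], 0.55)]
top jig []
top fence_left [([0.7704, 0.1646, 0.0174], 0.69)]
top fence_right [([0.7863, 0.053, 0.0202], 0.9), ([0.6843, 0.0999, 0.0143], 0.22)]
scene lever_left_pivot []
scene lever_left_end [([0.4517, 0.1335, 0.0508], 0.58), ([0.4635, 0.0035, 0.0533], 0.47)]
scene lever_right_pivot [([0.5714, 0.0054, 0.0517], 0.93)]
scene lever_right_end [([0.4631, 0.0058, 0.0567], 0.6), ([0.5185, 0.0846, 0.0178], 0.6)]
scene frame_left_side [([0.7712, 0.1607, 0.0296], 0.93)]
scene frame_right_side []
scene jig [([0.6874, 0.0954, 0.0151], 0.24)]
scene fence_left [([0.7698, 0.1625, 0.0176], 0.72)]
scene fence_right [([0.7855, 0.0535, 0.0206], 0.96)]
```

View pics/m_crop.png

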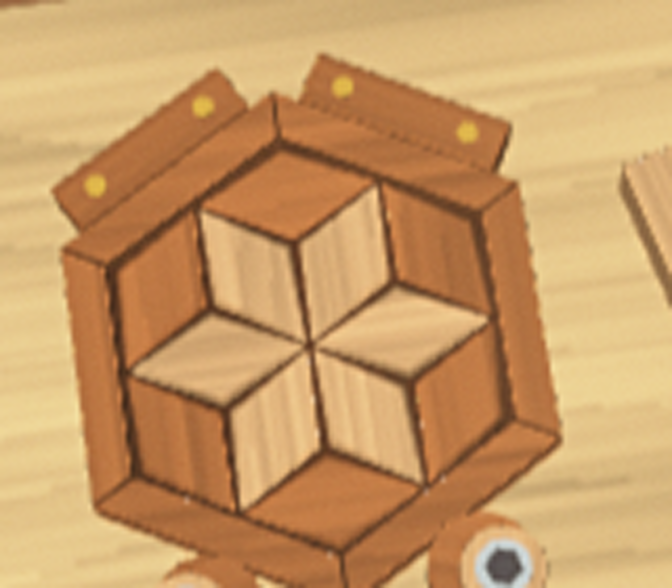

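The panel appears seated along both fences: no gap at the left fence (crop (75,230)–(245,105)) or the right fence (crop (300,105)–(495,175)). I'll do one last check push on the left lever, since the right one moved slightly after it.

Call:
{"api": "servo_tool", "payload": {
  "rows": [1,0,0,0,-4,1,0,0,0,-4.1,1,0.0327,0.0031,0,0,1,0.0327,0.0031,0,0,1,0.0327,0.0031,0,0]
}}

```text
time: 31.38
position: [0.4723, -0.118, 0.132]
tool_rot: [0.639, 0.769, 0.0, 0.0]
ft_force: [0.5, 0.1, -0.2]
grip_width: 0.0007
grip_force: 0.0
```

Call:
{"api": "servo_tool", "payload": {
  "rows": [1,0.0327,0.0031,0,0,1,0.0327,0.0031,0,0,1,0.0327,0.0031,0,0,1,0.0327,0.0031,0,0,1,0.0327,0.0031,0,0]
}}

```text
time: 31.8
position: [0.457, 0.0464, 0.1322]
tool_rot: [0.638, 0.77, 0.0, 0.0]
ft_force: [0.4, 0.6, 0.5]
grip_width: 0.0001
grip_force: 0.0
```

Call:
{"api": "servo_tool", "payload": {
  "rows": [1,0.0327,0.0031,0,0,1,0.0327,0.0031,0,0,1,0.0327,0.0031,0,0,1,0.0327,0.0031,0,0,1,0,0,0,0]
}}

```text
time: 32.22
position: [0.4443, 0.1804, 0.1322]
tool_rot: [0.636, 0.772, 0.001, -0.0]
ft_force: [-0.0, 0.3, 1.1]
grip_width: 0.0006
grip_force: 0.0
```

Call:
{"api": "servo_tool", "payload": {
  "rows": [1,0,0,0.029,0,1,0,0,0.029,0,1,0,0,0.028,0,1,0,0,0,0]
}}

```text
time: 32.55
position: [0.4423, 0.175, 0.0422]
tool_rot: [0.638, 0.77, -0.003, -0.003]
ft_force: [-1.0, 0.1, 1.1]
grip_width: 0.0003
grip_force: 0.0
```

Call:
{"api": "servo_tool", "payload": {
  "rows": [1,-0.006,0,0,0,1,-0.006,0,0,0,1,-0.003,0,0,0,1,0,0,0,0]
}}

```text
time: 32.88
position: [0.4495, 0.1602, 0.0476]
tool_rot: [0.639, 0.77, 0.001, 0.001]
ft_force: [-0.7, -1.2, -0.5]
grip_width: 0.0004
grip_force: 0.0
```

Call:
{"api": "servo_tool", "payload": {
  "rows": [1,-0.0015,0,0,0,1,-0.0015,0,0,0,1,0,0,0,0]
}}

```text
time: 33.13
position: [0.4489, 0.1581, 0.0468]
tool_rot: [0.638, 0.77, 0.001, 0.0]
ft_force: [-0.7, 0.3, -0.6]
grip_width: 0.0003
grip_force: 0.0
```

Call:
{"api": "servo_tool", "payload": {
  "rows": [1,-0.0015,0,0,0,1,0,0,0,0]
}}

```text
time: 33.3
position: [0.4489, 0.1574, 0.0465]
tool_rot: [0.638, 0.77, 0.001, -0.0]
ft_force: [-0.7, 5.2, 2.7]
grip_width: 0.0001
grip_force: 2.2
```

Call:
{"api": "servo_tool", "payload": {
  "rows": [1,-0.0015,0,0,0,1,0,0,0,0]
}}

```text
time: 33.47
position: [0.4489, 0.1567, 0.0465]
tool_rot: [0.639, 0.769, 0.001, -0.001]
ft_force: [-1.4, 8.4, 4.6]
grip_width: 0.0005
grip_force: 4.3
```

Stiff, so the left cam is gripping too. Backing off and handing in.

Call:
{"api": "servo_tool", "payload": {
  "rows": [1,0.01,0,0,0,1,0.01,0,-0.02,0,1,0.005,0,-0.03,0,1,0,0,-0.03,0,1,0.02,0,-0.03,0]
}}

```text
time: 33.88
position: [0.4404, 0.1982, 0.1568]
tool_rot: [0.638, 0.77, -0.001, 0.0]
ft_force: [-0.2, 0.5, -0.1]
grip_width: 0.0005
grip_force: 0.0
```

Call:
{"api": "servo_tool", "payload": {
  "rows": [1,0.03,0,-0.02,0,1,0.03,0,0,0,1,0,0,0,0]
}}

```text
time: 34.13
position: [0.4295, 0.2627, 0.1779]
tool_rot: [0.636, 0.771, 0.002, 0.001]
ft_force: [0.2, -1.1, -0.7]
grip_width: 0.0005
grip_force: 0.0
```

Run:
```python
from h import *
st(); look("n",qs=("lever_left_end","lever_right_end","frame_left_side","frame_right_side"))
print(robot.hand_in())
```

```text
34.13 [0.4295 0.2627 0.1779] [0.636 0.771 0.002 0.001] [ 0.2  -1.11 -0.68] [0.326 0.428 1.785 0.002 0.924 0.134] 0.0005121438222599893
top lever_left_end []
top lever_right_end [([0.463, 0.0048, 0.054], 0.93)]
top frame_left_side [([0.7728, 0.1663, 0.0317], 0.7), ([0.7066, 0.2906, 0.0176], 0.44)]
top frame_right_side [([0.7859, 0.0587, 0.0301], 0.74), ([0.572, 0.0075, 0.02], 0.27)]
scene lever_left_end [([0.4489, 0.1314, 0.0514], 0.66)]
scene lever_right_end [([0.4657, 0.0039, 0.057], 0.91)]
scene frame_left_side [([0.7731, 0.1592, 0.03], 0.61), ([0.7867, 0.0556, 0.0255], 0.19)]
scene frame_right_side [([0.7834, 0.0556, 0.0222], 0.83), ([0.7427, -0.0794, 0.0177], 0.69)]
the job is handed in; nothing more can be done
None
```

Job handed in at about 34 s: both cam levers are round to the near edge and stiff when last pushed, and the panel looks seated on both far fences in the camera view; the push on the left lever peaked at 17 N on the first pass, above the 5–12 N given for tight.

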